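Register a specimen carrier and its scale bar for imaging

ROBOT

A 7-joint arm with a two-finger parallel gripper is mounted at the origin on the work surface. World frame = base frame: x ahead of the robot, y to its left, z up, the work surface at z = 0. Lengths are in m, angles in rad, forces in N, time in s.
With the tool pointing down it reaches from about 0.4 to 0.85 m from the base axis. Payload 10.4 kg.
Tool frame: the origin (TCP) lies between the finger pads; the fingertips stand manip.tip_extent ahead of it and the grasp point (between the pads) lies 6 mm ahead of it (manip.tip_extent is the distance from the TCP to the fingertips, in m); z points along the fingers, y is the line along which they close (so a half turn about z gives the same grasp; the last joint's range is limited). The gripper opens to 85 mm and grips with 20 to 120 N. Pads are 22 mm wide; open, the fingers measure 114 mm over their backs; the gripper's body (76 mm by 85 mm) begins 54 mm behind the grasp point. The pads swing forward as they close: fully open they stand 13 mm farther back than shut.
Start: joints at [-1.201, 0.332, -0.065, 1.46, 0.022, 1.35, -0.088], TCP at [0.239, 0.577, 0.232] pointing down, gripper open.
Joint ranges: [-2.6, 2.6], [-0.5, 2.12], [-1.47, 1.34], [0.16, 2.42], [-1.27, 4.41], [0.06, 2.06], [-2.6, 2.6]. Speed limits (rad/s): [2.22, 2.22, 2.79, 2.79, 3.14, 3.14, 3.14].

INTERFACE

Orientations are given as a unit quaternion [x, y, z, w].
In Python, from workcell import get_obs, optics, workorder, manip gives the robot as it stands.
- The arm moves only by the tool jog_arm, never from a script. Its argument "increments" is a list of rows, each a list of 7 numbers: the shift along the tool's x, y, z in m, then the turn, a rotation vector about the tool's x, y, z in rad, then the opening, from -1 (shut) to 1 (fully open). A call has 1 to 5 rows; each row is the pose to reach, as a shift and turn from the pose commanded when the call began, along the tool's axes at that moment; what a row does not reach only later rows make up. A row lasts 1/12 s, in which the tool goes at most 41.7 mm and 7.16 degrees, less where a joint would pass 70% of its speed; a pose out of reach is approached as far as the arm can. A call with a gripper value outside its range is refused whole. The fingers move at their own pace and stop on an object; "grip_force" is the grip in N (left out, the last holds). Time passes only in rows, so rows that repeat a pose let the fingers close. It gives the time, the measured TCP pose, the force, the opening and the grip force at its end, in the units of the state.
- get_obs(): the state, without advancing time (a new reading comes with each control period).
- optics.camera(name): name is "scene" or "top" or "wrist"; returns a dict with "color" (400x640x3 uint8, red, green, blue), "depth" (400x640 float32, m along the optical axis (not along the pixel's ray), 0 where there is no reading), "K" (3x3 intrinsics, pixels), "k1" (the pictures are not rectified: a ray, as slopes to the right and down, at radius r is drawn at 1 + k1 r^2 times it, then the intrinsics apply), "R" (3x3) and "t" (3): a world point X has camera coordinates R X + t. Camera axes: x right, y down, z forward; pixel columns grow to the right and rows downward; lengths in m; the calibration is good to about 2 mm. A picture is of the moment at which its call begins.
- workorder.hand_in(): hands the job in; it is judged then, once.
The state is a dict: "clock": time; "joint_pos": joint angles; "joint_velocities": joint speeds; "tau": joint torques, N m; "position": TCP position; "ee_rot": TCP orientation; "ft_force": force on the tool from outside, world axes, zero at the start; "torque": the same for the moment, N m; "grip_width": opening from 0.0 (shut) to 1.0 (fully open); "grasp_force": force on a finger pad.
Only numpy, scipy, OpenCV 4.12 (cv2) and the standard library are available. Lean on these libraries where they do the work, as an engineer would, in place of code of your own. Each camera call takes 0.05 s, during which the arm holds its last target. There are 200 camera calls.

TASK

Get the fossil tooth ready for imaging: push its aluminium carrier block along the bench into the inside corner of the L-shaped stop until it sits flush against both arms, then push the small steel scale bar up to it so that it lies flush along the carrier's free long side opposite the stop's long arm, not sticking out past either corner. Only push: nothing may be lifted off the bench or tipped, and the other things are to stay where they are.

Things in the scene. Friction and masses are not known exactly. Their poses are not given: they have to be found in the camera images.
- stop: L-shaped aluminium stop fixed to the bench, 20 mm high, arms 12 mm thick. Origin: inside corner, at bench height. Long arm: inner face in the plane y = 0 of its frame, from the corner to x = -220 mm. Short arm: inner face in the plane x = 0, to y = -60 mm. Open quarter: x < 0, y < 0. Its yaw is -1.0 to -0.1 rad. The seated carrier has its origin at (-50, -40, 0) mm in this frame
- carrier: aluminium block, 100 (x) by 80 (y) by 28 mm high, topped by a black round cup and an ivory fossil tooth, 53 mm high in all; about 0.45 kg, slides at 1 to 7 N. Origin: centre of its underside. Starts in the stop's open quarter, 85 to 130 mm short of its seated place along the stop's x and 35 to 80 mm along y, turned up to 0.3 rad from the stop's axes
- scale_bar: plain steel bar with tick marks on top, 60 (x) by 18 (y) by 16 mm high, about 0.13 kg. Origin: centre of its underside. Starts at x -60 to -35, y -235 to -200 mm in the stop's frame, turned up to 0.3 rad from it. In place, its origin is 49 mm from the carrier's along the carrier's -y, its long side against the carrier's
- jar: small closed glass jar, 40 mm across, 45 mm high, origin at the centre of its underside; stands outside the stop's short arm; leave alone
- vial: small amber vial, 24 mm across, 45 mm high, origin at the centre of its underside; stands on the open side, beside the bar; leave alone
- dish: shallow glass dish, 90 mm across, 16 mm high, origin at the centre of its underside; outside the long arm; leave alone
- scalpel: blue scalpel, about 150 mm long, 8 mm high, lying along its x, origin near its middle; outside the short arm and beside the bar; leave alone
- forceps: steel forceps, about 143 mm long, 4 mm high, lying along its x, origin near the middle; leave alone
- box: open clear plastic box, 110 by 80 mm, 40 mm high, origin at the centre of its underside; leave alone
Not all that is in view belongs to the job. Leave any yellow look-alike of the carrier alone.

How it is judged:
By the outcome, as a careful person would: the job done as asked, in the order asked, and still so for the second after the job is handed in, with the robot touching nothing.
It also fails if it takes over 64 s, if anything falls off the work surface, if the arm or the gripper's body presses on something with over 40 N, if the wrist force passes 120 N, or if a joint passes its speed limit or range.

## Working session

There is one attempt and no reset: what is moved stays moved. The work goes in short steps, Python scripts to look and compute and a tool call to move; the robot and the scene stay as the last step left them, time stands still between calls to the robot, and variables do not carry over. Pictures are saved under pics/ and viewed, at most 10 in all, crops included, and the job is handed in when it is done.

Besides the shell and the picture viewer there is one more tool, called as name([rows], argument=value, ...), one row to a line, values as JSON. jog_arm: Moves the arm, as the interface text tells. Its arguments: {"type":"object","properties":{"increments":{"type":"array"},"grip_force":{"type":"number"}},"required":["increments"]}

```bash
mkdir -p pics; ls; python3 - <<'E'
from workcell import get_obs, optics, workorder, manip
import cv2,numpy as np
o=get_obs();print(o);print(manip.tip_extent, [a for a in dir(manip) if a[0]!='_'])
for n in ("top","scene"):
    c=optics.camera(n);cv2.imwrite(f"pics/{n}0.png",c["color"][:,:,::-1]);np.savez(f"{n}0.npz",**c)
    print(n,c["K"],c["k1"],c["R"],c["t"])
E
```

```text
pics
{'clock': 0.0, 'joint_pos': array([-1.2006005 ,  0.33287194, -0.06469685,  1.46098005,  0.0216092 ,
        1.34986804, -0.0885054 ]), 'joint_velocities': array([ 7.78634884e-05, -9.93042393e-05,  2.26983005e-03, -5.54355062e-04,
       -3.84442605e-04, -2.31919178e-04,  1.36126424e-03]), 'tau': array([-1.45142817e-04, -6.25444365e+01,  4.88770008e-02, -3.91605914e+01,
        1.62146013e-02,  9.85036371e-03,  1.43553683e-05]), 'position': array([0.2390968 , 0.57704541, 0.23119738]), 'ee_rot': array([ 1.95130135e-01,  9.80777099e-01, -7.08482530e-04, -1.01869426e-04]), 'ft_force': array([ 0.03030569, -0.3608496 ,  0.08196136]), 'torque': array([0.01620699, 0.05224935, 0.01409198]), 'grasp_force': 0.0, 'grip_width': 1.0012498007949882}
0.025 ['MotionError', 'tip_extent']
top [[394.35216892   0.         325.6880421 ]
 [  0.         394.35216892 199.12233234]
 [  0.           0.           1.        ]] 0.01407390268751044 [[-0.01489736 -0.99986065 -0.00753342]
 [-0.99845556  0.01527887 -0.05341402]
 [ 0.05352168  0.00672606 -0.99854403]] [0.14005738 0.55984886 1.11351126]
scene [[409.22870137   0.         320.31274775]
 [  0.         409.22870137 197.28358171]
 [  0.           0.           1.        ]] -0.013016001046077974 [[-0.6685052   0.74370559  0.00167374]
 [ 0.57779103  0.52078157 -0.62844576]
 [-0.46825028 -0.41915219 -0.77785161]] [ 0.29585177 -0.35917351  1.22985335]
```

View pics/top0.png

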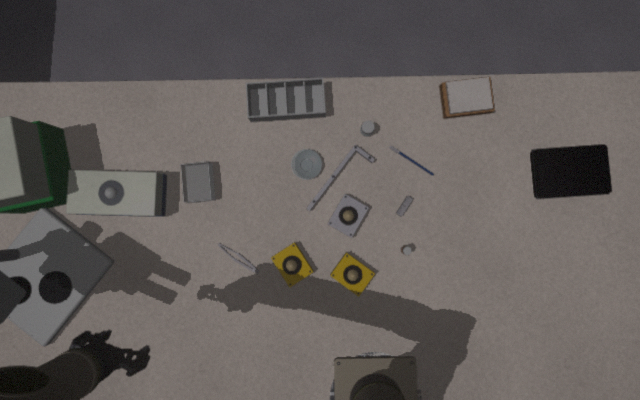

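View pics/scene0.png

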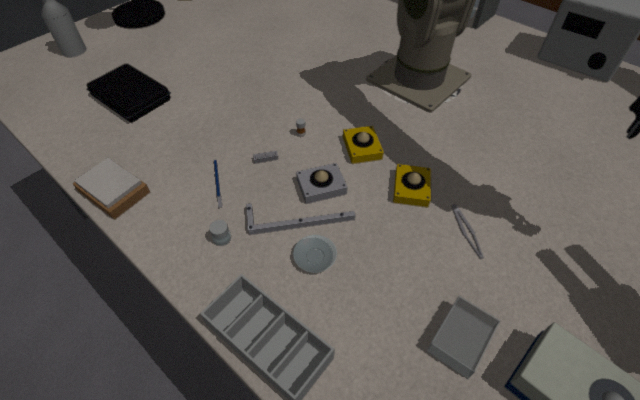

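The top view shows the carrier at about (349,214), the stop's inside corner at (358,152) with its long arm running to (312,207), and the bar at (405,206). The vial is at (408,250), the scalpel at (412,160), the jar at (368,128) and the dish at (308,164). The two yellow look-alikes are at (292,263) and (353,273). The scene view agrees.

```bash
cat > h.py <<'E'
import numpy as np,cv2
def rays(c,uv):
    uv=np.atleast_2d(np.asarray(uv,float));d=np.array([c["k1"],0,0,0,0],float).reshape(-1)
    n=cv2.undistortPoints(uv.reshape(-1,1,2),c["K"],d).reshape(-1,2)
    r=np.c_[n,np.ones(len(n))]@c["R"]; return -c["R"].T@c["t"],r   # d_world = R^T d
def toplane(c,uv,z):
    o,r=rays(c,uv); return (o+r*((z-o[2])/r[:,2])[:,None])[:,:2]
def proj(c,P):
    p=np.asarray(P,float)@c["R"].T+c["t"]; s=p[:,:2]/p[:,2:]; r2=(s**2).sum(1,keepdims=True)
    s=s*(1+c["k1"]*r2); return s@np.diag([c["K"][0,0],c["K"][1,1]])+c["K"][:2,2]
def height(c):
    h,w=c["depth"].shape;u,v=np.meshgrid(np.arange(w),np.arange(h))
    o,r=rays(c,np.c_[u.ravel(),v.ravel()]); return (o+r*c["depth"].reshape(-1,1)).reshape(h,w,3)
E
python3 - <<'E'
import numpy as np,cv2
from h import *
c=dict(np.load("top0.npz"));P=height(c)
for n,(u,v) in dict(bench=(380,190),car=(336,205),stop=(336,177),bar=(405,206),yel=(340,262),vial=(408,248),dish=(308,164),jar=(368,127)).items(): print(n,P[v-1:v+2,u-1:u+2].reshape(-1,3).mean(0).round(4),c["color"][v,u])
y0,y1,x0,x1=110,300,270,450
a=cv2.resize(c["color"][y0:y1,x0:x1,::-1],None,fx=4,fy=4,interpolation=cv2.INTER_CUBIC)
cv2.imwrite("pics/crop0.png",cv2.convertScaleAbs(a[:600],alpha=1.7))
E
```

```text
bench [ 0.5869 -0.0265 -0.0015] [122 115 110]
car [0.5451 0.1021 0.0018] [123 116 110]
stop [0.6264 0.1008 0.0034] [73 69 66]
bar [ 0.5388 -0.0944  0.0161] [95 91 92]
yel [0.3836 0.0939 0.0245] [122 101  26]
vial [ 0.4212 -0.0953  0.0387] [115 115 116]
dish [0.6657 0.1816 0.0029] [101 106 108]
jar [0.7615 0.0094 0.0449] [114 113 114]
```

View pics/crop0.png

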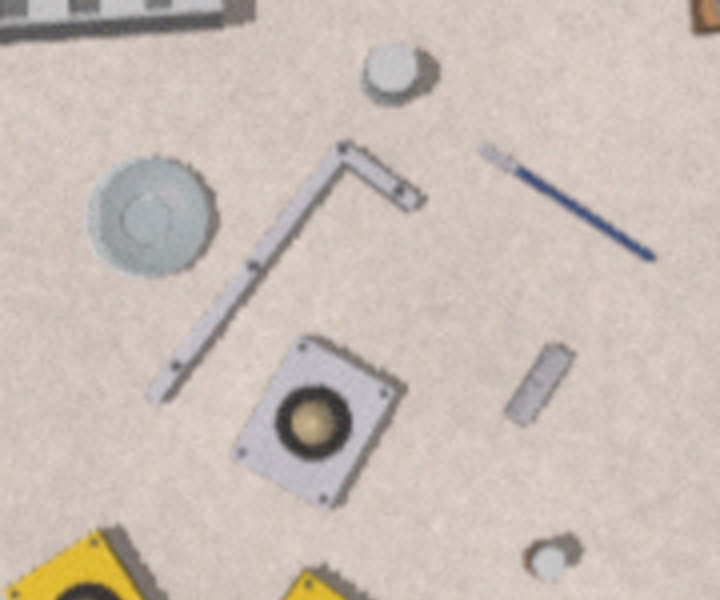

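The crop shows the carrier's top corners at crop pixels (305,338), (403,385), (335,503) and (237,455). The stop's corner is near (343,160), and the bar runs from (512,418) to (560,350). Next I measure these by mask.

```bash
cat >> h.py <<'E'
def mask(c,thr=5,vmin=60):
    a=cv2.GaussianBlur(c["color"],(0,0),0.7).astype(int)
    return ((a[...,0]-a[...,2]<thr)&(a.max(2)>vmin)).astype(np.uint8)
def blob(c,uv,z,**k):
    n,l,s,ce=cv2.connectedComponentsWithStats(mask(c,**k),connectivity=4)
    m=(l==l[int(uv[1]),int(uv[0])]).astype(np.uint8)
    ct=max(cv2.findContours(m,cv2.RETR_EXTERNAL,cv2.CHAIN_APPROX_NONE)[0],key=len).reshape(-1,2)
    W=toplane(c,ct,z); return W,s[l[int(uv[1]),int(uv[0])],4]
def rect(W):
    (c0,(w,h),a)=cv2.minAreaRect((W*1000).astype(np.float32))
    return np.array(c0)/1000,(w,h),a
E
python3 - <<'E'
from h import *
c=dict(np.load("top0.npz"))
for n,uv,z in (("car",(349,200),.028),("stop",(336,176),.02),("bar",(405,206),.016)):
  for thr in (4,7,10):
    for vm in (80,95):
        try:
            W,A=blob(c,uv,z,thr=thr,vmin=vm);print(n,thr,vm,A,rect(W))
        except Exception as e: print(n,e)
for uv in ((338,176),(349,196),(405,206),(345,182),(380,190)): print(uv,c["color"][uv[1],uv[0]])
E
```

```text
car 4 80 700 (array([0.51508459, 0.06845395]), (80.70043182373047, 99.57290649414062), 59.45142364501953)
car 4 95 607 (array([0.51485724, 0.06989639]), (78.39176177978516, 97.82290649414062), 59.34782409667969)
car 7 80 764 (array([0.51521722, 0.06813831]), (83.61901092529297, 103.17120361328125), 60.097599029541016)
car 7 95 640 (array([0.51462134, 0.0708122 ]), (79.82634735107422, 99.16354370117188), 59.44214630126953)
car 10 80 863 (array([0.51655212, 0.06612718]), (88.81765747070312, 110.72576904296875), 59.159523010253906)
car 10 95 680 (array([0.51524744, 0.07042173]), (82.69781494140625, 104.11724090576172), 59.353694915771484)
stop 4 80 246490 (array([0.57627734, 0.15493054]), (1849.4453125, 1137.181640625), 89.1194839477539)
stop 4 95 248285 (array([0.57627734, 0.15493054]), (1849.4453125, 1137.181640625), 89.1194839477539)
stop 7 80 520 (array([0.62875989, 0.10552539]), (70.29029846191406, 240.89414978027344), 36.921302795410156)
stop 7 95 246805 (array([0.57627734, 0.15493054]), (1849.4453125, 1137.181640625), 89.1194839477539)
stop 10 80 666 (array([0.61694568, 0.0990032
[... 235 characters left out ...]
58.831459045410156), 55.12751770019531)
bar 4 95 71 (array([ 0.53725751, -0.0923282 ]), (12.175949096679688, 54.054744720458984), 56.30423355102539)
bar 7 80 159 (array([ 0.54005743, -0.09249085]), (21.519567489624023, 61.98078918457031), 56.337669372558594)
bar 7 95 80 (array([ 0.53623041, -0.09307916]), (14.566460609436035, 56.26360321044922), 56.29999923706055)
bar 10 80 195 (array([ 0.53969708, -0.09310406]), (25.15322494506836, 66.76161193847656), 55.13461685180664)
bar 10 95 94 (array([ 0.53450354, -0.09427493]), (22.031753540039062, 58.7517204284668), 43.932064056396484)
(338, 176) [97 91 86]
(349, 196) [92 89 94]
(405, 206) [95 91 92]
(345, 182) [123 115 110]
(380, 190) [122 115 110]
```

```bash
cat >> h.py <<'E'
from scipy.spatial.transform import Rotation as Ro
def rel(target,xdir,n=1,o=None):
    """shift/turn in tool axes to get TCP at target, tool x at world angle xdir (deg), pointing down; split into n calls"""
    if o is None:
        from workcell import get_obs; g=get_obs(); o=(g["position"],g["ee_rot"])
    p,R=np.array(o[0]),Ro.from_quat(o[1])
    a=np.radians(xdir);Rt=Ro.from_matrix(np.array([[np.cos(a),np.sin(a),0],[np.sin(a),-np.cos(a),0],[0,0,-1]]))
    w=(R.inv()*Rt).as_rotvec(); d=np.array(target)-p
    for i in range(n):
        Ri=R*Ro.from_rotvec(w*i/n); print(np.r_[Ri.inv().apply(d/n),w/n].round(4).tolist())
E
python3 -c "
from h import *
rel([.452,-.01,.23],51,3)"
```

```text
[-0.1405, -0.1536, 0.0006, -0.0003, 0.0004, 0.6196]
[-0.2036, -0.0435, 0.0005, -0.0003, 0.0004, 0.6196]
[-0.191, 0.0828, 0.0005, -0.0003, 0.0004, 0.6196]
```

jog_arm([
  [-0.028,-0.031,0,0,0,0.124,0],
  [-0.056,-0.061,0,0,0,0.248,0],
  [-0.084,-0.092,0,0,0,0.372,0],
  [-0.112,-0.123,0,0,0,0.496,0],
  [-0.14,-0.154,0,0,0,0.62,0],
])

```text
clock: 0.52
position: [0.3097, 0.3797, 0.2316]
ee_rot: [0.488, 0.873, -0.0, -0.0]
ft_force: [1.5, -0.8, 0.7]
grip_width: 0.496
grasp_force: 0.0
```

jog_arm([
  [-0.041,-0.009,0,0,0,0.124,0],
  [-0.082,-0.018,0,0,0,0.248,0],
  [-0.122,-0.026,0,0,0,0.372,0],
  [-0.163,-0.035,0,0,0,0.496,0],
  [-0.204,-0.044,0,0,0,0.62,0],
])

```text
clock: 0.93
position: [0.38, 0.184, 0.2319]
ee_rot: [0.731, 0.683, 0.0, -0.0]
ft_force: [1.0, 0.2, 1.0]
grip_width: 0.5
grasp_force: 0.0
```

jog_arm([
  [-0.038,0.017,0,0,0,0.124,0],
  [-0.076,0.033,0,0,0,0.248,0],
  [-0.115,0.05,0,0,0,0.372,0],
  [-0.153,0.066,0,0,0,0.496,0],
  [-0.191,0.083,0,0,0,0.62,0],
])

```text
clock: 1.35
position: [0.4508, -0.0115, 0.232]
ee_rot: [0.904, 0.427, 0.0, -0.0]
ft_force: [1.3, 0.7, 0.7]
grip_width: 0.499
grasp_force: 0.0
```

```bash
python3 - <<'E'
from h import *
from workcell import optics,get_obs
c=optics.camera("wrist");np.savez("w1.npz",**c);cv2.imwrite("pics/w1.png",c["color"][:,:,::-1])
g=get_obs();print(g["clock"],g["position"],g["ee_rot"],g["joint_pos"],g["grip_width"]);print(-c["R"].T@c["t"],c["R"])
rel([.452,-.01,.23],51)
E
```

```text
1.4 [ 0.45269202 -0.01933797  0.232331  ] [9.07888909e-01 4.19208680e-01 4.95804720e-04 1.25131174e-03] [-0.6048628  -0.08914483  0.52193424  1.91526927  0.04814205  1.30215944
 -0.80300054] 0.4966629830052116
[0.50075711 0.04967279 0.37302952] [[ 7.71486792e-01 -6.36245232e-01 -3.67654305e-04]
 [-6.05118791e-01 -7.33922336e-01  3.08527558e-01]
 [-1.96569017e-01 -2.37802461e-01 -9.51215334e-01]]
[0.0067, -0.0066, 0.0023, 0.0027, 0.0002, -0.025]
```

View pics/w1.png

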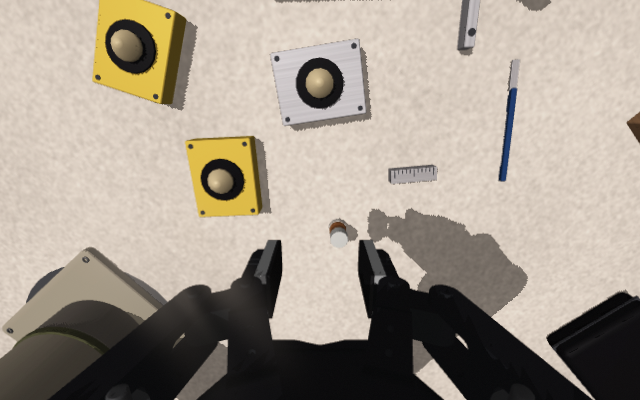

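The wrist view shows the carrier at (320,83), the bar at (413,174) and the short arm's tip at (468,25). The yellow blocks are at (138,47) and (223,177), and the vial is at (340,232). I move ahead so that the whole stop comes into view.

jog_arm([
  [0.04,-0.005,0,0,0,0,0],
  [0.08,-0.01,0,0,0,0,0],
  [0.12,-0.01,0,0,0,-0.025,0],
  [0.12,-0.01,0,0,0,-0.025,0],
  [0.12,-0.01,0,0,0,-0.025,0],
])

```text
clock: 1.82
position: [0.5189, 0.092, 0.2307]
ee_rot: [0.897, 0.443, -0.001, 0.0]
ft_force: [0.6, -0.6, -0.4]
grip_width: 0.502
grasp_force: 0.0
```

```bash
python3 - <<'E'
from h import *
from workcell import optics,get_obs
c=optics.camera("wrist");np.savez("w2.npz",**c);cv2.imwrite("pics/w2.png",c["color"][:,:,::-1])
g=get_obs();print(g["clock"],g["position"],g["joint_velocities"].round(3))
rel([.452,-.01,.23],51)
E
```

```text
1.8667 [0.51855457 0.0902532  0.23120547] [ 0.018 -0.04   0.025  0.022  0.009  0.001  0.   ]
[-0.12, 0.0084, 0.0014, -0.0002, 0.002, 0.0245]
```

View pics/w2.png

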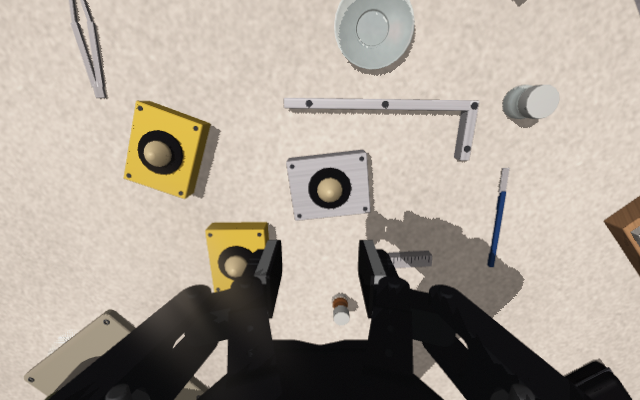

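The wrist view now shows the whole stop: the long arm's left end is at (285,102), the corner at (478,105) and the short arm's tip at (464,158). The carrier is at (330,186).

```bash
python3 - <<'E'
from h import *
c=dict(np.load("w2.npz"));a=c["color"].astype(int)
for u in (340,430): 
    print(u,[(v,a[v,u].tolist()) for v in range(92,116)])
print([(u,a[135,u].tolist()) for u in range(452,484,1)])
print([(v,a[v,330].tolist()) for v in list(range(146,160,2))+list(range(206,224,1))])
E
```

```text
340 [(92, [216, 204, 191]), (93, [219, 206, 194]), (94, [221, 209, 196]), (95, [221, 209, 197]), (96, [221, 208, 196]), (97, [211, 198, 186]), (98, [166, 157, 153]), (99, [201, 196, 197]), (100, [210, 205, 206]), (101, [204, 198, 199]), (102, [200, 196, 196]), (103, [201, 196, 196]), (104, [197, 193, 193]), (105, [197, 192, 194]), (106, [198, 193, 194]), (107, [188, 182, 184]), (108, [146, 140, 141]), (109, [112, 104, 97]), (110, [126, 117, 108]), (111, [126, 116, 108]), (112, [124, 115, 107]), (113, [156, 145, 135]), (114, [217, 204, 192]), (115, [225, 212, 200])]
430 [(92, [222, 210, 197]), (93, [223, 210, 198]), (94, [225, 212, 199]), (95, [227, 215, 202]), (96, [226, 213, 200]), (97, [224, 211, 199]), (98, [220, 207, 194]), (99, [181, 171, 161]), (100, [186, 180, 181]), (101, [198, 192, 193]), (102, [194, 188, 190]), (103, [193, 187, 190]), (104, [193, 188, 189]), (105, [191, 186, 186]), (106, [191, 185, 187]), (107, [193, 188, 189]), (108, [185, 180, 180]), (109, [156, 150, 151]), (110, [93, 87, 82]), (111, [120, 111, 102]), (112, [118, 110, 101]), (113, [120, 112, 103]), (114, 
[... 688 characters left out ...]
204, 191]), (480, [218, 205, 192]), (481, [218, 205, 192]), (482, [218, 205, 192]), (483, [218, 206, 193])]
[(146, [220, 207, 194]), (148, [221, 208, 195]), (150, [228, 217, 204]), (152, [209, 197, 186]), (154, [101, 98, 99]), (156, [140, 136, 136]), (158, [195, 188, 190]), (206, [17, 15, 18]), (207, [18, 16, 18]), (208, [107, 103, 104]), (209, [185, 178, 179]), (210, [187, 182, 183]), (211, [190, 184, 186]), (212, [193, 187, 189]), (213, [193, 187, 188]), (214, [190, 185, 186]), (215, [193, 187, 188]), (216, [188, 181, 180]), (217, [193, 182, 172]), (218, [223, 211, 198]), (219, [220, 208, 194]), (220, [218, 205, 192]), (221, [219, 207, 194]), (222, [223, 210, 198]), (223, [223, 211, 198])]
```

```bash
cat >> h.py <<'E'
def wmask(c):
    a=cv2.GaussianBlur(c["color"],(3,3),0).astype(int)
    return ((a[...,0]-a[...,2]<14)&(a.max(2)>135)).astype(np.uint8)
def wcont(c,uv,z):
    n,l,s,_=cv2.connectedComponentsWithStats(wmask(c),connectivity=4)
    m=(l==l[int(uv[1]),int(uv[0])]).astype(np.uint8)
    ct=max(cv2.findContours(m,cv2.RETR_EXTERNAL,cv2.CHAIN_APPROX_NONE)[0],key=len).reshape(-1,2)
    return toplane(c,ct,z)
def rot(a): return np.array([[np.cos(a),-np.sin(a)],[np.sin(a),np.cos(a)]])
def instop(p): return (np.atleast_2d(p)-S[:2])@rot(S[2])
def toworld(p): return np.atleast_2d(p)@rot(S[2]).T+S[:2]
S=np.zeros(3)
E
python3 - <<'E'
from h import *
c=dict(np.load("w2.npz"))
W=wcont(c,(345,103),.02);th=-.68
for i in range(6):
    q=W@rot(th);t=q[:,1].max();
    e=(np.abs(q[:,1]-np.median(q[q[:,1]>t-.006,1]))<.003)
    vx,vy,x0,y0=cv2.fitLine((W[e]*1000).astype(np.float32),cv2.DIST_HUBER,0,.01,.01).ravel(); th=np.arctan2(vy,vx)
    if np.cos(th+.68)<0: th+=np.pi
    th=(th+np.pi)%(2*np.pi)-np.pi
q=W@rot(th);yo=np.median(q[e,1]);xm=q[:,0].max();xo=np.median(q[q[:,0]>xm-.004,0])
print("yaw",th,"ext",np.ptp(q,axis=0),"n",e.sum())
# inner edges
mid=(q[:,0]>xo-.2)&(q[:,0]<xo-.03)
ini=np.median(q[mid&(q[:,1]<yo-.006),1]);print("thick long",yo-ini)
sh=(q[:,1]<yo-.02)&(q[:,1]>yo-.065);xi=np.median(q[sh&(q[:,0]<xo-.006),0]);print("thick short",xo-xi)
C=np.array([(xo+xi)/2-.006,(yo+ini)/2-.006])@rot(th).T;print("corner",C)
S=np.r_[C,th];np.save("S.npy",S)
import h;h.S=S
for n,uv,z,d in (("car",(303,175),.028,None),):
    W=wcont(c,uv,z);r=rect(W);print(n,r,h.instop(r[0])*1000,np.degrees(th))
print("grip TCP",h.instop([.5186,.0903]))
c=dict(np.load("w1.npz"))
for n,uv,z in (("car",(290,100),.028),("bar",(400,180),.016)):
    W=wcont(c,uv,z);r=rect(W);print(n,r,h.instop(r[0])*1000)
E
```

```text
yaw -0.66680694 ext [0.22963521 0.07142949] n 221
thick long 0.010376983326215283
thick short 0.009991535212045877
corner [0.70213361 0.04311248]
car (array([0.51579413, 0.06977387]), (79.95375061035156, 98.76911926269531), 59.15949630737305) [[-162.91520079  -94.29670902]] -38.20522
grip TCP [[-0.17340535 -0.07643189]]
car (array([0.51508484, 0.06823154]), (78.81253051757812, 98.75848388671875), 59.003299713134766) [[-162.51865717  -95.94735848]]
bar (array([ 0.5395025 , -0.09361065]), (17.89220428466797, 58.32955551147461), 57.047828674316406) [[ -43.23508403 -208.02119412]]
```

```bash
cat >> h.py <<'E'
import os
if os.path.exists("S.npy"): S=np.load("S.npy")
XD=np.degrees(S[2])
def relS(x,y,z,rel_deg,n=1): # target in stop frame mm, tool x at rel_deg from stop x
    w=toworld([x/1000,y/1000])[0]; rel([w[0],w[1],z/1000],XD+rel_deg,n)
def st():
    from workcell import get_obs; g=get_obs(); R=Ro.from_quat(g["ee_rot"]).as_matrix()
    f=g["ft_force"][:2]@rot(S[2])
    print("t %.2f"%g["clock"],"stop xy",(instop(g["position"][:2])[0]*1000).round(1),"z %.1f"%(g["position"][2]*1000),"xdir",round(np.degrees(np.arctan2(R[1,0],R[0,0]))-XD,2),"F",f.round(1),g["ft_force"][2].round(1),"w",round(g["grip_width"],3))
E
python3 -c "
from h import *
st();relS(-160,-168,232,90)"
```

```text
t 1.87 stop xy [-173.4  -76.5] z 231.2 xdir 90.61 F [ 0.4 -1.1] -0.2 w 0.499
[-0.0916, 0.0124, -0.0006, -0.0003, 0.002, 0.0106]
```

jog_arm([
  [-0.035,0.005,0,0,0,0.01,0],
  [-0.07,0.01,0,0,0.002,0.01,0],
  [-0.0915,0.0125,0.03,0,0.002,0.01,0],
  [-0.0915,0.0125,0.07,0,0.002,0.01,0],
  [-0.0915,0.0125,0.11,0,0.002,0.01,0],
])

```text
clock: 2.28
position: [0.4724, 0.0079, 0.1222]
ee_rot: [0.901, 0.435, 0.003, -0.001]
ft_force: [0.5, 1.2, -0.8]
grip_width: 0.498
grasp_force: 0.0
```

jog_arm([
  [0,0,0.035,0,0,0,0],
  [0,0,0.065,0,0,0,0],
  [0,0,0.085,0,0,0,0],
  [0,0,0.089,0,0,0,0],
  [0,0,0.089,0,0,0,0],
])

```text
clock: 2.7
position: [0.4717, 0.0092, 0.0326]
ee_rot: [0.9, 0.436, -0.0, -0.001]
ft_force: [-0.0, 0.1, 0.8]
grip_width: 0.503
grasp_force: 0.0
```

```bash
python3 -c "
from h import *
st();relS(-160,-160,31,90)
from workcell import optics
c=optics.camera('top');cv2.imwrite('pics/top1.png',cv2.convertScaleAbs(cv2.resize(c['color'][110:300,270:450,::-1],None,fx=3,fy=3),alpha=1.7))"
```

```text
t 2.70 stop xy [-160.1 -169.2] z 32.6 xdir 89.9 F [-0.1  0.1] 0.8 w 0.503
[0.0092, 0.0001, 0.0016, -0.0013, -0.0003, -0.0018]
```

View pics/top1.png

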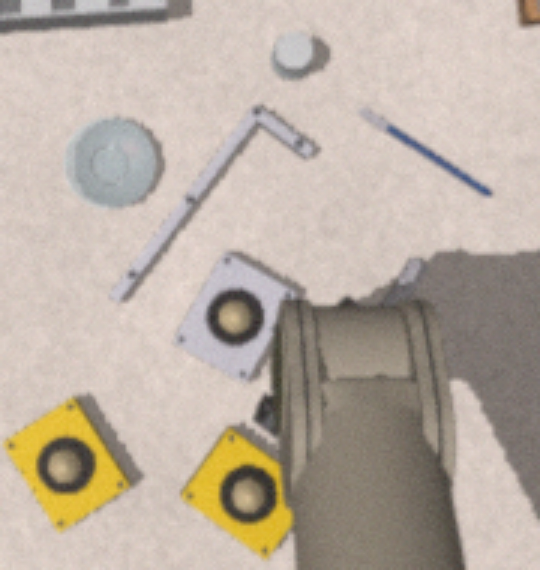

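The gripper is down behind the carrier's free face, and its left finger at (265,410) clears the yellow block. I push toward the long arm.

jog_arm([
  [0.007,0,0.001,0,0,0,0],
  [0.014,0,0.001,0,0,0,0],
  [0.021,0,0.001,0,0,0,0],
  [0.028,0,0.001,0,0,0,0],
  [0.035,0,0.001,0,0,0,0],
])

```text
clock: 3.17
position: [0.4954, 0.0388, 0.0326]
ee_rot: [0.899, 0.437, 0.001, -0.0]
ft_force: [0.0, 0.1, -0.5]
grip_width: 0.501
grasp_force: 0.0
```

jog_arm([
  [0.007,0,0,0,0,0,0],
  [0.014,0,0,0,0,0,0],
  [0.021,0,0,0,0,0,0],
  [0.027,0,0,0,0,0,0],
  [0.032,0,0,0,0,0,0],
])

```text
clock: 3.58
position: [0.5147, 0.0635, 0.0321]
ee_rot: [0.9, 0.437, 0.001, -0.0]
ft_force: [0.7, 0.5, 0.3]
grip_width: 0.499
grasp_force: 0.0
```

jog_arm([
  [0.003,0,0,0,0,0,0],
  [0.005,0,0,0,0,0,0],
  [0.007,0,0,0,0,0,0],
  [0.008,0,0,0,0,0,0],
  [0.009,0,0,0,0,0,0],
])

```text
clock: 4.0
position: [0.5198, 0.0698, 0.0321]
ee_rot: [0.9, 0.437, 0.001, -0.0]
ft_force: [-0.6, 0.5, -0.1]
grip_width: 0.499
grasp_force: 0.0
```

```bash
python3 -c "
from h import *
st()"
```

```text
t 4.00 stop xy [-159.8  -91.8] z 32.1 xdir 89.97 F [-0.8 -0. ] -0.1 w 0.499
```

```bash
python3 -c "
from h import *
from workcell import optics
c=optics.camera('wrist');cv2.imwrite('pics/w3.png',c['color'][:,:,::-1]);np.savez('w3.npz',**c)
c=optics.camera('top');np.savez('t3.npz',**c)
print(rect(blob(c,(337,194),.028,thr=4,vmin=80)[0]))"
```

```text
(array([0.57574884, 0.15470111]), (1836.268310546875, 1129.07958984375), 89.12039947509766)
```

View pics/w3.png

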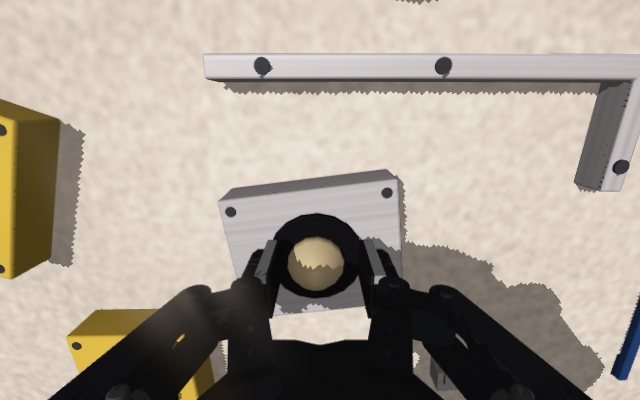

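The view shows the fingers on both sides of the cup at (315,260), and the carrier not moved, still about 45 mm short of the long arm. So the fingertips are over the block. I check their height from the depth image.

```bash
python3 -c "
from h import *
c=dict(np.load('w3.npz'));P=height(c)
print('cam',-c['R'].T@c['t'])
for n,(u,v) in dict(car=(250,205),carR=(340,195),Lf=(268,245),Lf2=(262,262),Rf=(372,245),Rf2=(378,262),tooth=(315,262),cup=(290,235),bench=(150,200),stop=(350,68),stop2=(300,66),knuL=(250,300)).items():
  p=P[v,u]; print(n,(instop(p[:2])[0]*1000).round(1),(p[2]*1000).round(1))
from workcell import get_obs;print(get_obs()['position'])
for v in range(236,290,6): print(v,[int(P[v,u,2]*1000) for u in range(252,284,3)])
"
```

```text
cam [0.56839296 0.13185911 0.17325301]
car [-198.2  -64.5] 27.3
carR [-149.2  -58.9] 27.4
Lf [-186.7  -80.9] 42.5
Lf2 [-186.4  -80.6] 59.6
Rf [-133.2  -81.3] 42.0
Rf2 [-133.5  -81.1] 59.0
tooth [-162.6  -88.6] 46.2
cup [-176.6  -80.9] 30.7
bench [-270.3  -70.8] -0.5
stop [-144.9    4.9] 19.7
stop2 [-169.9    6.1] 18.1
knuL [-185.3  -79.6] 87.5
[0.51989864 0.06992619 0.03218   ]
236 [28, 26, 27, 26, 26, 27, 26, 27, 31, 31, 32]
242 [27, 27, 26, 26, 27, 38, 39, 38, 37, 37, 31]
248 [26, 27, 27, 27, 44, 45, 45, 45, 45, 40, 31]
254 [43, 43, 44, 44, 51, 52, 51, 52, 49, 40, 31]
260 [49, 50, 49, 56, 56, 56, 57, 57, 50, 41, 31]
266 [54, 56, 62, 62, 63, 61, 61, 58, 51, 42, 30]
272 [60, 67, 66, 67, 66, 65, 66, 60, 53, 43, 30]
278 [73, 73, 72, 69, 69, 70, 66, 61, 53, 43, 30]
284 [76, 77, 76, 76, 69, 69, 68, 61, 53, 45, 30]
```

jog_arm([
  [-0.025,0,0,0,0,0,0],
  [-0.05,0,0,0,0,0,0],
  [-0.075,0,0,0,0,0,0],
  [-0.08,0,0.006,0,0,0,0],
  [-0.08,0,0.012,0,0,0,0],
])

```text
clock: 4.52
position: [0.4698, 0.0058, 0.02]
ee_rot: [0.9, 0.435, 0.001, -0.001]
ft_force: [-0.3, -0.0, -0.4]
grip_width: 0.501
grasp_force: 0.0
```

```bash
cat >> h.py <<'E'
def tip(c):
    P=height(c);out=[]
    for u in list(range(258,280,4))+list(range(362,384,4)):
        z=P[225:300,u,2];y=P[225:300,u,:2]
        out.append([u]+[(225+i,int(z[i]*1000),int(instop(y[i])[0,1]*1000)) for i in range(0,60,5)])
    return out
E
python3 -c "
from h import *
from workcell import optics
c=optics.camera('wrist');np.savez('w4.npz',**c);st()
for r in tip(c)[::2]: print(r)
a=c['color'];cv2.imwrite('pics/w4.png',cv2.resize(a[190:330,200:440,::-1],None,fx=3,fy=3))
"
```

```text
t 4.57 stop xy [-160.2 -172. ] z 18.9 xdir 89.93 F [-2.   0.3] -0.7 w 0.501
[258, (225, -1, -164), (230, 0, -167), (235, 0, -170), (240, 0, -174), (245, 0, -178), (250, 28, -166), (255, 33, -166), (260, 37, -166), (265, 48, -162), (270, 52, -162), (275, 57, -162), (280, 62, -161)]
[266, (225, 0, -163), (230, 0, -167), (235, -1, -171), (240, -1, -175), (245, 29, -162), (250, 35, -162), (255, 40, -161), (260, 45, -161), (265, 48, -162), (270, 52, -162), (275, 56, -163), (280, 58, -164)]
[274, (225, -1, -164), (230, 0, -167), (235, -1, -171), (240, 24, -162), (245, 29, -162), (250, 35, -162), (255, 40, -161), (260, 44, -162), (265, 43, -165), (270, 45, -167), (275, 46, -169), (280, 46, -172)]
[362, (225, 0, -164), (230, 0, -168), (235, 0, -171), (240, 23, -162), (245, 30, -162), (250, 34, -162), (255, 33, -166), (260, 35, -168), (265, 36, -170), (270, 36, -172), (275, 37, -175), (280, 37, -178)]
[370, (225, 0, -164), (230, -1, -168), (235, 0, -171), (240, 24, -162), (245, 30, -162), (250, 34, -162), (255, 40, -162), (260, 45, -162), (265, 49, -162), (270, 53, -162), (275, 57, -162), (280, 56, -165)]
[378, (225, -1, -164), (230, -1, -168), (235, 0, -171), (240, -1, -175), (245, -1, -178), (250, 27, -166), (255, 34, -165), (260, 43, -163), (265, 49, -162), (270, 53, -162), (275, 56, -162), (280, 57, -165)]
```

View pics/w4.png

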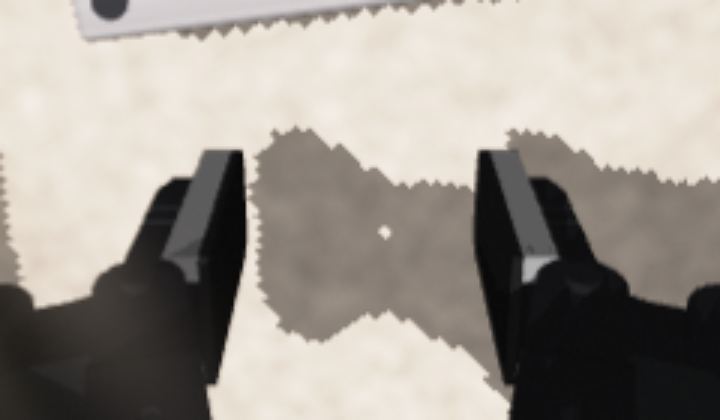

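The crop shows both fingertips clear of the bench, and the depth puts them at 22 mm with the TCP at 19 mm. So half open, the tips stand about 3 mm behind the TCP, and I go lower by 14 mm.

jog_arm([
  [0,0,0.004,0,0,0,0],
  [0,0,0.008,0,0,0,0],
  [0,0,0.012,0,0,0,0],
  [0,0,0.014,0,0,0,0],
  [0,0,0.014,0,0,0,0],
])

```text
clock: 4.98
position: [0.4702, 0.0073, 0.0054]
ee_rot: [0.899, 0.437, 0.0, -0.0]
ft_force: [0.1, 0.1, 0.0]
grip_width: 0.499
grasp_force: 0.0
```

```bash
python3 -c "
from h import *
from workcell import optics
c=optics.camera('wrist');np.savez('w5.npz',**c);st()
for r in tip(c)[2:9:2]: print(r[:9])
"
```

```text
t 5.03 stop xy [-159.9 -171.5] z 5.7 xdir 90.0 F [-0.4 -0.3] 0.7 w 0.503
[266, (225, -1, -157), (230, 0, -159), (235, -1, -163), (240, -1, -166), (245, 16, -160), (250, 19, -161), (255, 25, -160), (260, 30, -160)]
[274, (225, 0, -156), (230, 0, -159), (235, -1, -163), (240, 9, -160), (245, 15, -160), (250, 20, -160), (255, 25, -161), (260, 28, -161)]
[362, (225, 0, -156), (230, -1, -160), (235, 0, -162), (240, 8, -161), (245, 16, -160), (250, 19, -161), (255, 19, -164), (260, 20, -166)]
[370, (225, 0, -156), (230, 0, -159), (235, 0, -162), (240, 9, -160), (245, 15, -160), (250, 21, -160), (255, 26, -160), (260, 30, -160)]
```

jog_arm([
  [0.007,0,-0.003,0,0,0,0],
  [0.014,0,-0.005,0,0,0,0],
  [0.021,0,-0.005,0,0,0,0],
  [0.028,0,-0.005,0,0,0,0],
  [0.035,0,-0.005,0,0,0,0],
])

```text
clock: 5.45
position: [0.4923, 0.0353, 0.0111]
ee_rot: [0.9, 0.437, 0.001, -0.001]
ft_force: [-2.4, -1.5, 0.3]
grip_width: 0.5
grasp_force: 1.2
```

jog_arm([
  [0.007,0,0,0,0,0,0],
  [0.014,0,0,0,0,0,0],
  [0.021,0,0,0,0,0,0],
  [0.027,0,0,0,0,0,0],
  [0.033,0,0,0,0,0,0],
])

```text
clock: 5.87
position: [0.5128, 0.0611, 0.011]
ee_rot: [0.9, 0.437, 0.001, -0.0]
ft_force: [-2.3, -1.2, -0.8]
grip_width: 0.501
grasp_force: 0.8
```

jog_arm([
  [0.003,0,0,0,0,0,0],
  [0.005,0,0,0,0,0,0],
  [0.007,0,0,0,0,0,0],
  [0.009,0,0,0,0,0,0],
  [0.01,0,0,0,0,0,0],
])

```text
clock: 6.28
position: [0.5188, 0.0685, 0.0111]
ee_rot: [0.9, 0.437, 0.001, -0.0]
ft_force: [-1.8, -0.9, -1.7]
grip_width: 0.501
grasp_force: 0.7
```

```bash
python3 -c "
from h import *
from workcell import optics
c=optics.camera('wrist');np.savez('w6.npz',**c);st()
P=height(c);cv2.imwrite('pics/w6.png',c['color'][:,:,::-1])
"
```

```text
t 6.33 stop xy [-159.9  -93.3] z 11.2 xdir 89.99 F [-0.3 -1. ] -0.8 w 0.507
```

View pics/w6.png

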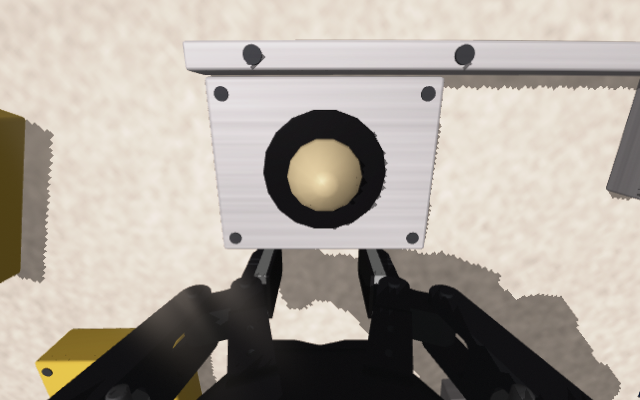

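The carrier is now aligned with the long arm: its far edge at row 77 is about 2 mm from the arm's face at row 72. I press on a little.

jog_arm([
  [0.001,0,0,0,0,0,0],
  [0.002,0,0,0,0,0,0],
  [0.003,0,0,0,0,0,0],
  [0.0035,0,0,0,0,0,0],
  [0.0035,0,0,0,0,0,0],
])

```text
clock: 6.75
position: [0.5206, 0.0707, 0.0111]
ee_rot: [0.9, 0.437, 0.001, -0.0]
ft_force: [-3.4, -3.8, 1.4]
grip_width: 0.501
grasp_force: 2.2
```

```bash
cat >> h.py <<'E'
def edge(c,uv,z=.028):
    W=instop(wcont(c,uv,z))*1000; r=cv2.minAreaRect(W.astype(np.float32)); return np.round(r[0],1),np.round(r[1],1),round(r[2],2)
E
python3 -c "
from h import *
from workcell import optics
c=optics.camera('wrist');np.savez('w7.npz',**c);st()
P=height(c)
m=((P[...,2]>.0255)&(P[...,2]<.030)).astype(np.uint8);m[:,:190]=0;m[260:]=0
n,l,s,_=cv2.connectedComponentsWithStats(m);k=1+s[1:,4].argmax();q=instop(P[l==k][:,:2])*1000
print(s[k],cv2.minAreaRect(q.astype(np.float32)),np.percentile(q,[.5,99.5],axis=0))
print(edge(c,(230,150)))
"
```

```text
t 6.80 stop xy [-159.7  -90.6] z 11.1 xdir 89.97 F [ 0.  -5.4] 1.4 w 0.502
[  205    76   240   184 26649] ((-158.2978515625, -42.76753616333008), (85.55043029785156, 99.83292388916016), 89.89800262451172) [[-207.33684306  -79.66486172]
 [-109.22154145   -0.40886532]]
(array([-121.7,  -34.2]), array([ 89. , 185.2]), 89.92)
```

```bash
python3 -c "
from h import *
c=dict(np.load('top0.npz'))
hs=cv2.cvtColor(c['color'],cv2.COLOR_RGB2HSV);m=cv2.inRange(hs,(18,120,50),(35,255,255))
for ct in cv2.findContours(m,cv2.RETR_EXTERNAL,cv2.CHAIN_APPROX_NONE)[0]:
    if len(ct)>40:
        q=(instop(toplane(c,ct.reshape(-1,2),.028))*1000).astype(np.float32);r=cv2.minAreaRect(q);print(r,cv2.boxPoints(r).round().tolist())
p=(np.array([*toworld([-.16,-.125])[0],.100]),Ro.from_matrix(np.array([[np.cos(a:=np.radians(XD+90)),np.sin(a),0],[np.sin(a),-np.cos(a),0],[0,0,-1]])).as_quat())
w=toworld([-.242,-.044])[0]
rel([*w,.1],XD+180,3,o=p)
"
```

```text
((-287.7437438964844, -204.19375610351562), (80.79757690429688, 100.36832427978516), 1.456266164779663) [[-329.0, -155.0], [-327.0, -255.0], [-246.0, -253.0], [-249.0, -153.0]]
((-368.7210998535156, -53.33876419067383), (98.67041015625, 81.87287902832031), 69.68336486816406) [[-424.0, -85.0], [-347.0, -114.0], [-313.0, -21.0], [-390.0, 7.0]]
[0.027, -0.0273, 0.0, 0.0, 0.0, -0.5236]
[0.037, -0.0102, 0.0, 0.0, 0.0, -0.5236]
[0.0372, 0.0097, 0.0, 0.0, 0.0, -0.5236]
```

jog_arm([
  [-0.014,0,0,0,0,0,-0.4],
  [-0.034,0,-0.015,0,0,0,-0.4],
  [-0.034,0,-0.05,0,0,0,-0.4],
  [-0.034,0,-0.085,0,0,0,-0.4],
  [-0.034,0,-0.089,0,0,0,-0.4],
])

```text
clock: 7.22
position: [0.5031, 0.0449, 0.1057]
ee_rot: [0.9, 0.436, 0.005, -0.0]
ft_force: [1.4, -0.1, 0.4]
grip_width: 0.298
grasp_force: 0.0
```

jog_arm([
  [0.005,-0.005,0,0,0,-0.12,-0.4],
  [0.011,-0.011,0,0,0,-0.24,-0.4],
  [0.016,-0.016,0,0,0,-0.36,-0.4],
  [0.022,-0.022,0,0,0,-0.48,-0.4],
  [0.027,-0.027,0,0,0,-0.524,-0.4],
])

```text
clock: 7.63
position: [0.4957, 0.0835, 0.1004]
ee_rot: [0.753, 0.658, 0.002, -0.0]
ft_force: [-0.4, 0.1, 0.1]
grip_width: 0.3
grasp_force: 0.0
```

jog_arm([
  [0.007,-0.002,0,0,0,-0.12,-0.4],
  [0.015,-0.004,0,0,0,-0.24,-0.4],
  [0.022,-0.006,0,0,0,-0.36,-0.4],
  [0.03,-0.008,0,0,0,-0.48,-0.4],
  [0.037,-0.01,0,0,0,-0.524,-0.4],
])

```text
clock: 8.05
position: [0.491, 0.1215, 0.1005]
ee_rot: [0.557, 0.83, 0.002, 0.0]
ft_force: [0.1, -0.0, -0.3]
grip_width: 0.3
grasp_force: 0.0
```

jog_arm([
  [0.007,0.002,0,0,0,-0.12,-0.4],
  [0.015,0.004,0,0,0,-0.24,-0.4],
  [0.022,0.006,0,0,0,-0.36,-0.4],
  [0.03,0.008,0,0,0,-0.48,-0.4],
  [0.037,0.01,0,0,0,-0.524,-0.4],
])

```text
clock: 8.47
position: [0.4864, 0.1596, 0.1005]
ee_rot: [0.323, 0.946, 0.002, 0.001]
ft_force: [-0.8, 0.7, 0.5]
grip_width: 0.304
grasp_force: 0.0
```

```bash
python3 -c "
from h import *
from workcell import optics
st();c=optics.camera('top');np.savez('t8.npz',**c);relS(-242,-44,13,180)"
```

```text
t 8.47 stop xy [-241.6  -41.9] z 100.5 xdir 180.5 F [-1.  0.] 0.5 w 0.304
[-0.0007, -0.0036, 0.0875, 0.0043, -0.0003, 0.0097]
```

jog_arm([
  [0,-0.003,0.035,0.004,0,0.01,-0.4],
  [0,-0.003,0.065,0.004,0,0.01,-0.4],
  [0,-0.003,0.08,0.004,0,0.01,-0.4],
  [0,-0.003,0.086,0.004,0,0.01,-0.4],
  [0,-0.003,0.087,0.004,0,0.01,-0.4],
])

```text
clock: 8.93
position: [0.484, 0.156, 0.0124]
ee_rot: [0.332, 0.943, -0.001, -0.001]
ft_force: [-0.3, -0.1, 0.2]
grip_width: 0.301
grasp_force: 0.0
```

```bash
python3 -c "
from h import *
from workcell import optics
st();c=optics.camera('wrist');np.savez('w9.npz',**c)
P=height(c)
for u in (285,300,340,355): print(u,[(v,int(P[v,u,2]*1000),int(instop(P[v,u,:2])[0,0]*1000)) for v in range(220,270,5)])"
```

```text
t 8.93 stop xy [-241.2  -46.3] z 12.4 xdir 179.43 F [-0.2 -0.2] 0.2 w 0.301
285 [(220, 0, -256), (225, 0, -253), (230, -1, -250), (235, -1, -246), (240, 17, -253), (245, 23, -252), (250, 27, -252), (255, 32, -252), (260, 36, -252), (265, 41, -252)]
300 [(220, -1, -256), (225, 0, -253), (230, 0, -250), (235, 0, -247), (240, 0, -243), (245, -1, -240), (250, 0, -236), (255, 0, -233), (260, 0, -230), (265, -1, -225)]
340 [(220, -1, -256), (225, 0, -253), (230, -1, -249), (235, -1, -246), (240, -1, -243), (245, 0, -240), (250, -1, -236), (255, 0, -233), (260, 0, -230), (265, -1, -226)]
355 [(220, 0, -256), (225, -1, -253), (230, 0, -250), (235, 0, -246), (240, 16, -252), (245, 22, -252), (250, 27, -251), (255, 32, -252), (260, 37, -252), (265, 40, -251)]
```

jog_arm([
  [-0.008,0.001,0,0,0,-0.01,-0.4],
  [-0.016,0.001,0,0,0,-0.01,-0.4],
  [-0.024,0.001,0,0,0,-0.01,-0.4],
  [-0.031,0.001,0,0,0,-0.01,-0.4],
  [-0.038,0.001,0,0,0,-0.01,-0.4],
])

```text
clock: 9.4
position: [0.5155, 0.1329, 0.0138]
ee_rot: [0.327, 0.945, -0.001, -0.0]
ft_force: [-1.9, 1.6, 1.5]
grip_width: 0.303
grasp_force: 1.5
```

jog_arm([
  [-0.007,0,0,0,0,0,-0.4],
  [-0.015,0,0,0,0,0,-0.4],
  [-0.023,0,0,0,0,0,-0.4],
  [-0.031,0,0,0,0,0,-0.4],
  [-0.039,0,0,0,0,0,-0.4],
])

```text
clock: 9.82
position: [0.5459, 0.1085, 0.0132]
ee_rot: [0.327, 0.945, -0.001, -0.0]
ft_force: [-2.7, 1.6, 2.1]
grip_width: 0.299
grasp_force: 1.5
```

jog_arm([
  [-0.008,0,0,0,0,0,-0.4],
  [-0.016,0,0,0,0,0,-0.4],
  [-0.024,0,0,0,0,0,-0.4],
  [-0.031,0,0,0,0,0,-0.4],
  [-0.038,0,0,0,0,0,-0.4],
])

```text
clock: 10.23
position: [0.5757, 0.085, 0.0132]
ee_rot: [0.327, 0.945, -0.001, -0.0]
ft_force: [-2.1, 1.9, 1.9]
grip_width: 0.303
grasp_force: 1.6
```

```bash
python3 -c "
from h import *
st();relS(-111,-46,12.5,180)"
```

```text
t 10.23 stop xy [-125.3  -45.3] z 13.2 xdir 180.05 F [-2.9  0.2] 1.9 w 0.303
[-0.0143, -0.0007, 0.0007, -0.0021, -0.0002, 0.0009]
```

jog_arm([
  [-0.004,0,0,0,0,0,-0.4],
  [-0.008,0,0,0,0,0,-0.4],
  [-0.011,0,0,0,0,0,-0.4],
  [-0.013,0,0,0,0,0,-0.4],
  [-0.0145,0,0,0,0,0,-0.4],
])

```text
clock: 10.65
position: [0.5866, 0.0765, 0.0132]
ee_rot: [0.327, 0.945, -0.001, -0.0]
ft_force: [-2.2, 1.8, 0.5]
grip_width: 0.3
grasp_force: 1.3
```

jog_arm([
  [-0.001,0,0,0,0,0,-0.4],
  [-0.002,0,0,0,0,0,-0.4],
  [-0.0025,0,0,0,0,0,-0.4],
])

```text
clock: 10.9
position: [0.5883, 0.0752, 0.0132]
ee_rot: [0.327, 0.945, -0.001, -0.001]
ft_force: [-4.3, 2.3, 1.7]
grip_width: 0.303
grasp_force: 2.3
```

```bash
python3 -c "
from h import *
st()"
```

```text
t 10.90 stop xy [-109.3  -45.2] z 13.2 xdir 180.07 F [-4.8 -0.8] 1.7 w 0.303
```

jog_arm([
  [-0.001,0,0,0,0,0,-0.4],
  [-0.0015,0,0,0,0,0,-0.4],
  [-0.002,0,0,0,0,0,-0.4],
  [-0.002,0,0,0,0,0,-0.4],
])

```text
clock: 11.23
position: [0.5884, 0.0753, 0.0131]
ee_rot: [0.326, 0.945, -0.001, -0.002]
ft_force: [-10.2, 4.9, 7.9]
grip_width: 0.3
grasp_force: 5.6
```

```bash
python3 -c "
from h import *
st();relS(-111,-46,12.5,180)"
```

```text
t 11.23 stop xy [-109.3  -45.1] z 13.1 xdir 180.13 F [-11.1  -2.4] 7.9 w 0.3
[0.0017, -0.0009, 0.0006, -0.0031, -0.0038, 0.0022]
```

jog_arm([
  [0.008,0,0,0,0,0,-0.4],
  [0.02,0,-0.01,0,0,0,-0.4],
  [0.02,0,-0.045,0,0,0,-0.4],
  [0.02,0,-0.08,0,0,0,-0.4],
  [0.02,0,-0.11,0,0,0,-0.4],
])

```text
clock: 11.65
position: [0.5748, 0.0861, 0.1253]
ee_rot: [0.327, 0.945, -0.001, 0.0]
ft_force: [0.0, 0.2, -0.4]
grip_width: 0.301
grasp_force: 0.0
```

```bash
python3 -c "
from h import *
st();relS(-55,-135,200,90,3)"
```

```text
t 11.65 stop xy [-126.7  -45. ] z 125.3 xdir 180.04 F [-0.1  0.2] -0.4 w 0.301
[-0.0239, -0.0301, -0.0248, 0.0001, 0.0007, 0.5239]
[-0.0357, -0.0141, -0.0248, 0.0001, 0.0007, 0.5239]
[-0.038, 0.0057, -0.0249, 0.0001, 0.0007, 0.5239]
```

jog_arm([
  [-0.005,-0.006,-0.005,0,0,0.12,0],
  [-0.01,-0.012,-0.01,0,0,0.24,0],
  [-0.015,-0.018,-0.015,0,0,0.36,0],
  [-0.02,-0.024,-0.02,0,0,0.48,0],
  [-0.024,-0.03,-0.025,0,0,0.524,0],
])

```text
clock: 12.07
position: [0.5752, 0.0472, 0.1487]
ee_rot: [0.564, 0.826, -0.001, 0.001]
ft_force: [0.2, -0.1, -0.9]
grip_width: 0.501
grasp_force: 0.0
```

jog_arm([
  [-0.007,-0.003,-0.005,0,0,0.12,0],
  [-0.014,-0.006,-0.01,0,0,0.24,0],
  [-0.021,-0.008,-0.015,0,0,0.36,0],
  [-0.029,-0.011,-0.02,0,0,0.48,0],
  [-0.036,-0.014,-0.025,0,0,0.524,0],
])

```text
clock: 12.48
position: [0.5755, 0.0086, 0.1737]
ee_rot: [0.758, 0.652, -0.001, 0.001]
ft_force: [-0.5, -0.2, -0.5]
grip_width: 0.501
grasp_force: 0.0
```

jog_arm([
  [-0.007,0.001,-0.005,0,0,0.12,0],
  [-0.015,0.002,-0.01,0,0,0.24,0],
  [-0.023,0.003,-0.015,0,0,0.36,0],
  [-0.03,0.005,-0.02,0,0,0.48,0],
  [-0.038,0.006,-0.025,0,0,0.524,0],
])

```text
clock: 12.9
position: [0.5761, -0.0296, 0.1987]
ee_rot: [0.901, 0.433, -0.001, 0.001]
ft_force: [0.4, -0.6, -0.4]
grip_width: 0.498
grasp_force: 0.0
```

```bash
python3 -c "
from h import *
from workcell import optics
st();c=optics.camera('wrist');np.savez('w10.npz',**c);cv2.imwrite('pics/w10.png',c['color'][:,:,::-1]);relS(-50,-115,10.5,90)
P=height(c)
m=((P[...,2]>.0245)&(P[...,2]<.031)).astype(np.uint8);m[240:]=0
n,l,s,ce=cv2.connectedComponentsWithStats(m)
for k in range(1,n):
  if s[k,4]>3000:
    q=instop(P[l==k][:,:2])*1000
    print(s[k],cv2.minAreaRect(q.astype(np.float32)),np.percentile(q,[.5,99.5],axis=0))
"
```

```text
t 12.90 stop xy [ -54.1 -135.1] z 198.7 xdir 89.57 F [ 0.7 -0.2] -0.4 w 0.498
[0.0219, 0.0019, 0.1893, 0.0026, 0.0013, -0.009]
[ 274   47  101   83 6282] ((-49.0546875, -41.04467010498047), (80.25731658935547, 100.28321075439453), 89.85160064697266) [[-98.54346216 -80.83256716]
 [  0.31770799  -1.3836658 ]]
[   0   48   68  113 4408] ((-360.4537048339844, -55.322532653808594), (100.76730346679688, 67.25969696044922), 70.42282104492188) [[-403.18118106 -108.98069501]
 [-316.64729573   -0.8799267 ]]
```

View pics/w10.png

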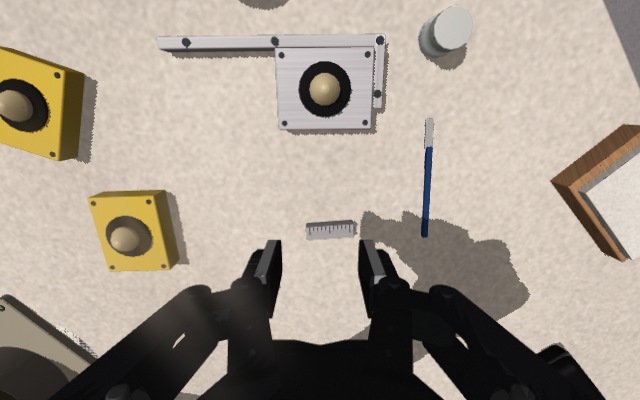

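The carrier is seated in the corner at (325,88), with the bar at (330,230). I give it one last nudge along +y.

jog_arm([
  [0.02,0.002,0.04,0.003,0.001,-0.009,0],
  [0.02,0.002,0.08,0.003,0.001,-0.009,0],
  [0.02,0.002,0.12,0.003,0.001,-0.009,0],
  [0.02,0.002,0.155,0.003,0.001,-0.009,0],
  [0.02,0.002,0.18,0.003,0.001,-0.009,0],
])

```text
clock: 13.37
position: [0.588, -0.0147, 0.0149]
ee_rot: [0.897, 0.442, -0.002, -0.001]
ft_force: [-0.6, 0.3, 0.2]
grip_width: 0.501
grasp_force: 0.0
```

jog_arm([
  [0.004,0.001,0.009,0,0,0,0],
  [0.012,0.001,0.009,0,0,0,0],
  [0.018,0.001,0.009,0,0,0,0],
  [0.021,0.001,0.009,0,0,0,0],
  [0.023,0.001,0.009,0,0,0,0],
])

```text
clock: 13.78
position: [0.606, 0.0032, 0.0113]
ee_rot: [0.897, 0.441, 0.0, -0.001]
ft_force: [-3.0, -4.4, 3.4]
grip_width: 0.503
grasp_force: 2.4
```

jog_arm([
  [0.001,0,0,0,0,0,0],
  [0.002,0,0,0,0,0,0],
  [0.003,0,0,0,0,0,0],
  [0.003,0,0,0,0,0,0],
])

```text
clock: 14.12
position: [0.606, 0.0033, 0.0101]
ee_rot: [0.898, 0.44, -0.001, -0.001]
ft_force: [-4.0, -5.8, 5.1]
grip_width: 0.5
grasp_force: 3.5
```

```bash
python3 -c "
from h import *
st()"
```

```text
t 14.12 stop xy [-51.  -90.7] z 10.1 xdir 90.42 F [ 0.5 -7. ] 5.1 w 0.5
```

```bash
python3 -c "
from h import *
c=dict(np.load('w10.npz'));P=height(c)
for u,v in ((200,292),(195,300),(180,300),(440,292),(240,290),(230,300),(150,330),(265,262)): print(u,v,(instop(P[v,u,:2])[0]*1000-[-54,-135]).round(),round(P[v,u,2]*1000-198.7))
W=wcont(c,(315,232),.016);print(cv2.minAreaRect((instop(W)*1000).astype(np.float32)))
t=dict(np.load('top0.npz'));print('vial',instop(toplane(t,[(408,248)],.045))*1000)
"
```

```text
200 292 [-45.  13.] 52
195 300 [-46.  12.] 55
180 300 [-51.  13.] 56
440 292 [45. 12.] 51
240 290 [-31.  13.] 50
230 300 [-33.  13.] 55
150 330 [-54.  13.] 70
265 262 [-25.  11.] 27
((-42.72681427001953, -207.3638153076172), (58.82179641723633, 18.009601593017578), 1.3507596254348755)
vial [[-135.6308366  -281.24642647]]
```

jog_arm([
  [-0.008,0,0,0,0,0,-0.4],
  [-0.018,0,-0.015,0,0,0,-0.4],
  [-0.025,0,-0.05,0,0,0,-0.4],
  [-0.055,0,-0.075,0,0,0,-0.4],
  [-0.09,0,-0.08,0,0,0,-0.4],
])

```text
clock: 14.53
position: [0.554, -0.0654, 0.0937]
ee_rot: [0.897, 0.442, 0.002, -0.0]
ft_force: [0.9, -0.8, -0.3]
grip_width: 0.3
grasp_force: 0.0
```

```bash
python3 -c "
from h import *
st();relS(-43,-246,80,90);relS(-43,-246,4,90)"
```

```text
t 14.53 stop xy [ -49.3 -176.9] z 93.7 xdir 90.69 F [ 1.2 -0.1] -0.3 w 0.3
[-0.0693, 0.0054, 0.0134, 0.0017, -0.0045, 0.0121]
[-0.0696, 0.0053, 0.0894, 0.0017, -0.0045, 0.0121]
```

jog_arm([
  [-0.035,0.003,0,0.002,-0.004,0.012,-0.4],
  [-0.0695,0.005,0.01,0.002,-0.004,0.012,-0.4],
  [-0.0695,0.005,0.045,0.002,-0.004,0.012,-0.4],
  [-0.0695,0.005,0.07,0.002,-0.004,0.012,-0.4],
  [-0.0695,0.005,0.082,0.002,-0.004,0.012,-0.4],
])

```text
clock: 14.95
position: [0.511, -0.1241, 0.0054]
ee_rot: [0.9, 0.435, -0.004, -0.002]
ft_force: [-0.2, 0.4, -0.3]
grip_width: 0.302
grasp_force: 0.0
```

jog_arm([
  [0,0,0.003,0,0,0,-0.4],
  [0,0,0.006,0,0,0,-0.4],
  [0,0,0.007,0,0,0,-0.4],
])

```text
clock: 15.2
position: [0.5134, -0.124, 0.0012]
ee_rot: [0.9, 0.436, -0.003, -0.001]
ft_force: [0.5, 0.2, 0.1]
grip_width: 0.3
grasp_force: 0.0
```

```bash
python3 -c "
from h import *
from workcell import optics
st();c=optics.camera('wrist');np.savez('w11.npz',**c)
P=height(c)
for u in (285,355): print(u,[(v,int(P[v,u,2]*1000),int(instop(P[v,u,:2])[0,1]*1000)) for v in range(220,270,5)])
m=((P[...,2]>.0125)&(P[...,2]<.019)).astype(np.uint8);n,l,s,ce=cv2.connectedComponentsWithStats(m)
for k in range(1,n):
  if s[k,4]>600: print(s[k],cv2.minAreaRect((instop(P[l==k][:,:2])*1000).astype(np.float32)))
relS(-43,-246,4,90)"
```

```text
t 15.20 stop xy [ -44.9 -248. ] z 1.2 xdir 89.85 F [0.3 0.5] 0.1 w 0.3
285 [(220, -2, -228), (225, 0, -231), (230, -1, -234), (235, 0, -237), (240, 5, -237), (245, 11, -237), (250, 15, -237), (255, 22, -236), (260, 26, -236), (265, 31, -236)]
355 [(220, 0, -228), (225, 0, -231), (230, -1, -234), (235, 0, -237), (240, 5, -237), (245, 10, -237), (250, 16, -237), (255, 21, -237), (260, 25, -237), (265, 31, -236)]
[ 260  169  130   45 4723] ((-42.46792984008789, -207.99049377441406), (60.1629638671875, 18.651580810546875), 3.904561758041382)
[0.002, 0.0019, -0.0027, -0.0039, 0.0041, -0.0026]
```

jog_arm([
  [0.008,0.001,-0.003,-0.004,0.004,-0.003,-0.4],
  [0.015,0.002,-0.003,-0.004,0.004,-0.003,-0.4],
  [0.022,0.001,-0.003,-0.004,0.004,-0.003,-0.4],
  [0.03,0.0005,-0.003,-0.004,0.004,-0.003,-0.4],
  [0.038,0,-0.003,-0.004,0.004,-0.003,-0.4],
])

```text
clock: 15.67
position: [0.5369, -0.0934, 0.0035]
ee_rot: [0.9, 0.437, -0.0, -0.0]
ft_force: [-0.6, -1.4, 0.8]
grip_width: 0.301
grasp_force: 0.5
```

jog_arm([
  [0.008,-0.0005,0,0,0,0,-0.4],
  [0.016,-0.001,0,0,0,0,-0.4],
  [0.024,-0.0015,0,0,0,0,-0.4],
  [0.032,-0.002,0,0,0,0,-0.4],
  [0.04,-0.0025,0,0,0,0,-0.4],
])

```text
clock: 16.08
position: [0.5594, -0.0607, 0.0032]
ee_rot: [0.9, 0.437, -0.001, -0.0]
ft_force: [-1.5, -0.6, 0.5]
grip_width: 0.3
grasp_force: 0.5
```

jog_arm([
  [0.008,-0.0005,0,0,0,0,-0.4],
  [0.016,-0.001,0,0,0,0,-0.4],
  [0.024,-0.0015,0,0,0,0,-0.4],
  [0.031,-0.002,0,0,0,0,-0.4],
  [0.037,-0.0025,0,0,0,0,-0.4],
])

```text
clock: 16.5
position: [0.5804, -0.03, 0.0032]
ee_rot: [0.9, 0.437, -0.001, -0.0]
ft_force: [-0.5, -1.6, 0.4]
grip_width: 0.297
grasp_force: 0.5
```

```bash
cat >> h.py <<'E'
def scan(c,lo,hi,vmax=240,amin=600):
    P=height(c);m=((P[...,2]>lo)&(P[...,2]<hi)).astype(np.uint8);m[vmax:]=0;n,l,s,ce=cv2.connectedComponentsWithStats(m)
    for k in range(1,n):
        if s[k,4]>amin:
            q=instop(P[l==k][:,:2])*1000;r=cv2.minAreaRect(q.astype(np.float32));print(s[k],np.round(r[0],1),np.round(r[1],1),round(r[2],2),np.percentile(q,[.3,99.7],axis=0).round(1).tolist())
E
python3 -c "
from h import *
from workcell import optics
st();c=optics.camera('wrist');np.savez('w12.npz',**c)
scan(c,.0125,.0185);scan(c,.025,.031);relS(-49,-109,4,90)"
```

```text
t 16.50 stop xy [ -50.5 -132.7] z 3.2 xdir 90.01 F [ 0.6 -1.5] 0.4 w 0.297
[ 262  212  122   28 3312] [ -49.3 -110.8] [60.  14.9] 0.38 [[-78.9, -118.1], [-19.7, -103.7]]
[  186     0   276   171 30653] [-49.1 -48.6] [99.9 62.9] 0.09 [[-98.3, -79.4], [0.1, -17.9]]
[0.0224, 0.0018, -0.0008, -0.0011, 0.0002, 0.0013]
```

Aligned and centred; now the last 23 mm.

jog_arm([
  [0.006,0,0,0,0,0,-0.4],
  [0.012,0,0,0,0,0,-0.4],
  [0.016,0,0,0,0,0,-0.4],
  [0.019,0,0,0,0,0,-0.4],
  [0.021,0,0,0,0,0,-0.4],
])

```text
clock: 16.97
position: [0.5931, -0.0139, 0.0031]
ee_rot: [0.9, 0.437, -0.001, -0.0]
ft_force: [-0.5, -1.1, -0.2]
grip_width: 0.3
grasp_force: 0.4
```

jog_arm([
  [0.001,0,0,0,0,0,-0.4],
  [0.002,0,0,0,0,0,-0.4],
  [0.003,0,0,0,0,0,-0.4],
  [0.004,0,0,0,0,0,-0.4],
  [0.004,0,0,0,0,0,-0.4],
])

```text
clock: 17.38
position: [0.5954, -0.0111, 0.0032]
ee_rot: [0.9, 0.437, -0.001, -0.0]
ft_force: [-0.6, -0.3, 0.4]
grip_width: 0.304
grasp_force: 0.1
```

```bash
python3 -c "
from h import *
from workcell import optics
st();c=optics.camera('wrist');np.savez('w13.npz',**c)
scan(c,.0125,.0185);scan(c,.025,.031)"
```

```text
t 17.38 stop xy [ -50.3 -108.6] z 3.2 xdir 89.98 F [-0.3 -0.6] 0.4 w 0.304
[ 569    0   71   55 1325] [62.7 -1.5] [11.6 33.7] 62.24 [[50.1, -8.5], [79.0, 10.7]]
[   0   18  189   15 1040] [-142.9    1.5] [81.2  3.5] 0.01 [[-181.6, -0.2], [-102.8, 2.9]]
[ 263  222  121   18 2150] [-48.9 -89. ] [10.7 60.2] 89.81 [[-78.9, -94.1], [-19.4, -83.9]]
[  189    20   269   202 37910] [-49.3 -39.5] [ 79.9 100. ] 89.82 [[-98.4, -78.9], [0.0, -0.3]]
```

jog_arm([
  [0.0005,0,0,0,0,0,-0.4],
  [0.001,0,0,0,0,0,-0.4],
  [0.0015,0,0,0,0,0,-0.4],
  [0.002,0,0,0,0,0,-0.4],
  [0.002,0,0,0,0,0,-0.4],
])

```text
clock: 17.85
position: [0.5955, -0.011, 0.0031]
ee_rot: [0.9, 0.436, -0.002, -0.0]
ft_force: [-6.9, -5.1, 5.7]
grip_width: 0.299
grasp_force: 3.8
```

jog_arm([
  [0.0005,0,0,0,0,0,-0.4],
  [0.001,0,0,0,0,0,-0.4],
  [0.001,0,0,0,0,0,-0.4],
])

```text
clock: 18.1
position: [0.5955, -0.011, 0.003]
ee_rot: [0.9, 0.436, -0.003, -0.0]
ft_force: [-8.5, -6.8, 7.8]
grip_width: 0.298
grasp_force: 5.4
```

```bash
python3 -c "
from h import *
st()"
```

```text
t 18.10 stop xy [ -50.3 -108.4] z 3.0 xdir 89.89 F [ -2.4 -10.6] 7.8 w 0.298
```

jog_arm([
  [-0.008,0,0,0,0,0,-0.4],
  [-0.02,0,0,0,0,0,-0.4],
  [-0.035,0,-0.03,0,0,0,-0.4],
  [-0.04,0,-0.07,0,0,0,-0.4],
  [-0.04,0,-0.11,0,0,0,-0.4],
])

```text
clock: 18.52
position: [0.5707, -0.0425, 0.1138]
ee_rot: [0.9, 0.435, -0.002, -0.0]
ft_force: [1.7, 1.3, 0.0]
grip_width: 0.295
grasp_force: 0.0
```

jog_arm([
  [0,0,-0.035,0,0,0,-0.4],
  [0,0,-0.06,0,0,0,-0.4],
  [0,0,-0.06,0,0,0,-0.4],
  [0,0,-0.06,0,0,0,-0.4],
])

```text
clock: 18.85
position: [0.5734, -0.0405, 0.1746]
ee_rot: [0.9, 0.437, 0.001, -0.0]
ft_force: [-0.6, -0.3, -0.7]
grip_width: 0.3
grasp_force: 0.0
```

```bash
python3 -c "
from h import *
from workcell import optics
st();c=optics.camera('wrist');np.savez('w14.npz',**c)
print('bar/stop');scan(c,.0125,.0225,amin=300);print('car');scan(c,.025,.031)
# colour check: bench-coloured gap between carrier and stop / bar
a=c['color'].astype(int)
for n,(p,q,z) in dict(long=((-50,-10),(-50,10),.02),short=((-10,-45),(10,-45),.02),barL=((-70,-75),(-70,-100),.016),barR=((-28,-75),(-28,-100),.016)).items():
  L=np.linspace(p,q,14)/1000;w=toworld(L);uv=proj(c,np.c_[w,np.full(14,z)]).round().astype(int)
  print(n,[(int(a[v,u].max()),int(a[v,u,0]-a[v,u,2])) for u,v in uv])
b=dict(np.load('top0.npz'));t=optics.camera('top')
d=cv2.absdiff(b['color'],t['color']).max(2)
for n,(u,v) in dict(jar=(368,128),vial=(408,248),dish=(308,164),scalpel=(412,160),yel1=(292,263),yel2=(353,273),forceps=(238,257)).items(): print(n,np.median(d[v-8:v+9,u-8:u+9]),(d[v-8:v+9,u-8:u+9]>25).mean().round(3))
"
```

```text
t 18.85 stop xy [ -49.5 -145.3] z 174.6 xdir 89.98 F [-0.3 -0.6] -0.7 w 0.3
bar/stop
[427   0  33  43 370] [62.6  5.3] [20.1 38.5] 38.43 [[50.9, -7.7], [81.3, 26.0]]
[ 137   16  251   83 4406] [-102.8  -21.9] [ 71.3 232.7] 89.1 [[-216.9, -58.3], [12.8, 12.4]]
[  0  39  51 115 942] [-331.8  -56.3] [ 43.3 109.6] 4.22 [[-353.0, -112.0], [-313.7, -4.9]]
[292 121  58  17 975] [-48.9 -89.5] [16.4 59.5] 89.86 [[-78.5, -97.7], [-19.3, -81.3]]
[572 133  68 107 871] [ 263.1 -157.9] [ 62.  124.9] 4.83 [[231.5, -215.3], [296.7, -93.9]]
[ 67 189  88  51 452] [-271.9 -166.8] [ 48.1 100.1] 53.39 [[-325.8, -214.9], [-246.0, -154.1]]
car
[ 265   29  111   92 7653] [-49.4 -40. ] [ 80.  100.2] 89.9 [[-99.0, -80.0], [0.3, -0.2]]
[   0   41   38  113 3273] [-345.4  -60.5] [100.1  36.1] 71.05 [[-374.3, -109.6], [-315.6, -10.0]]
[ 583  142   57   98 1280] [ 261.8 -160.7] [ 54.1 111. ] 11.1 [[232.4, -209.8], [295.2, -103.4]]
[  63  193   84   47 2663] [-287.1 -182.1] [55.  82.2] 89.92 [[-326.9, -209.1], [-246.8, -154.8]]
long [(207, 4), (206, 4), (204, 5), (202, 4), (205, 3), (207, 3), (204, 5), (188, 4), (194, 4), (198, 4), (195, 4), (199, 4), (198, 4), (201, 5)]
short [(196, 5), (196, 5), (195, 4), (194, 3), (195, 5), (194, 4), (193, 3), (136, 3), (183, 4), (60, -4), (58, -3), (59, -3), (58, -4), (59, -4)]
barL [(198, 4), (199, 5), (193, 4), (78, 3), (110, 5), (163, 6), (178, 7), (176, 7), (176, 7), (181, 8), (177, 7), (167, 6), (114, 16), (123, 17)]
barR [(199, 4), (198, 5), (193, 4), (77, 3), (114, 4), (170, 6), (170, 6), (170, 6), (170, 7), (171, 7), (170, 7), (159, 7), (113, 17), (111, 15)]
jar 6.0 0.0
vial 38.0 0.73
dish 6.0 0.0
scalpel 39.0 0.872
yel1 7.0 0.01
yel2 6.0 0.0
forceps 6.0 0.0
```

The carrier measures (-49.4,-40.0) and the bar (-48.9,-89.5), both square to the stop with no bench showing between them. I check the scalpel and vial, where the top view is shaded by the arm, against earlier views.

```bash
python3 -c "
from h import *
from workcell import optics
t=optics.camera('scene');b=dict(np.load('scene0.npz'))
for f in ('w2','w10','w14'):
  c=dict(np.load(f+'.npz'));h=cv2.cvtColor(c['color'],cv2.COLOR_RGB2HSV);m=cv2.inRange(h,(100,110,30),(125,255,255))
  n,l,s,ce=cv2.connectedComponentsWithStats(m);k=1+s[1:,4].argmax();print(f,'scalpel',s[k,4],instop(toplane(c,[ce[k]],.006))*1000)
for n,(u,v) in dict(vial=(300,128),scalpel=(217,185)).items():
  A=b['color'][v-14:v+14,u-12:u+12];B=t['color'][v-20:v+20,u-18:u+18];r=cv2.minMaxLoc(cv2.matchTemplate(B,A,cv2.TM_CCOEFF_NORMED));print(n,r[1],r[3])
"
```

```text
w2 scalpel 428 [[  76.05153923 -158.75148358]]
w10 scalpel 525 [[  76.88214735 -156.69032472]]
w14 scalpel 633 [[  76.75260269 -157.00151854]]
vial 0.9952362775802612 (6, 6)
scalpel 0.9949819445610046 (6, 6)
```

Nothing else has moved, and the robot is clear.

```bash
python3 -c "
from workcell import workorder
print(workorder.hand_in())"
```

```text
the job is handed in; nothing more can be done
None
```

I handed the job in at about 19 s: the carrier is flush in the stop's corner and the scale bar flush and centred along its free long side. My checks found nothing else moved except the box, which I didn't check; hand-in returned no verdict.

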